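Offer up the second handle scale over the pins of a knife

TASK

Build up the knife handle in the jig: stand the thin brass pin from the pin block in the front (blade-side) hole of the tang, right down to the bottom, and let go of it; then stand the wider brass tube in the butt-end hole in the same way. Then take the loose drilled wooden scale, carry it over the things standing on the bench and offer it up: finish while holding it level and still about a centimetre above the tops of the pin and the tube, touching neither, its small hole over the pin and its large hole over the tube, so that the cutler can check the fit before it is pressed home. Leave all other things as they lie.

Things in the scene. Friction and masses are not known exactly. Their poses are not given: they have to be found in the camera images.
- jig: fixed plywood glue-up jig with the knife lying flat in it. Board 240 x 100 x 18 mm, on it the lower wooden scale (127 x 38 x 10 mm), on that the 4 mm steel tang (top 32 mm above the bench). Origin on the bench under the handle's middle; x along the knife towards the blade, z up. A toggle clamp up to 62 mm above the bench holds the blade, 130 mm from the origin towards +x
- jig_front (a point): centre of the front (blade-side) handle hole, at the top face of the tang, 32 mm above the bench; axes as the jig. The hole is 10.5 mm wide, with a 2 mm countersink at the top, made for the 8 mm pin, and goes straight down through tang and scale into the board: 28 mm deep, closed at the bottom, so that the seated pin stands 32 mm proud
- jig_butt (a point): the butt-end hole, likewise at the top face of the tang, 76 mm behind the front hole along the knife: 14.5 mm wide with a 2 mm countersink, made for the 12 mm tube, 28 mm deep; same axes
- pin_mid (a point): the pin: solid brass, 8 mm across, 60 mm long, both ends slightly bevelled; this point is its centre, half-way up, z along it. At the start it stands upright in a closed hole of the wooden pin block, its lower 22 mm in the hole (1 mm of play all round), its top 68 mm above the bench
- tube_mid (a point): the thong tube: brass, 12 mm outside, 60 mm long, its top end open; this point is its centre, half-way up, z along it. At the start it stands upright in the pin block's middle hole, its lower 22 mm in the hole, its top 68 mm above the bench, 46 mm from the pin
- pin_block: dark wooden pin block, fixed to the bench, 136 x 42 x 30 mm; origin under its centre, x along its length, z up. Along its length stand the pin (46 mm from the centre on the +x side), the tube (at the centre) and two thin 5 mm brass pins fixed in it, 53 mm above the bench (42 and 56 mm from the centre on the -x side; not used)
- scale_mid (a point): the loose drilled handle scale: a flat pale wooden slab 127 x 38 x 10 mm, 45 g, lying flat on the bench; this point is its centre, half-way up. x along its length towards the end with the small hole, z up. It can be gripped across its 38 mm width between the holes
- scale_small (a point): centre of the scale's small (10.5 mm) through hole at its underside, 38 mm from the middle towards the scale's +x end
- scale_large (a point): centre of the scale's large (14.5 mm) through hole at its underside, 38 mm from the middle towards the other end
- blank: an undrilled spare blank of the same wood and size (127 x 38 x 10 mm), lying flat at the robot's right; origin at the centre of its underside
- stake: stepped round steel bench stake (a small anvil), 104 mm across the foot, 85 mm tall, standing in the middle of the bench; origin at the centre of its foot
- tin: closed round metal tin with a paper label, 82 mm across, 88 mm tall, middle of the bench; origin at the centre of its foot
- jar: small amber glass jar with a dark lid, 66 mm across, 85 mm tall, middle of the bench; origin at the centre of its foot
- hammer: hammer lying towards the far side of the bench; origin in its middle, on the bench; x along the handle
- screwdriver: screwdriver lying towards the far right of the bench; origin in its middle, on the bench; x along it
- file: flat file with a wooden handle, 325 mm long, lying towards the far right of the bench; origin about half-way along, on the bench; x along it
There are look-alikes about, which are no part of the job. What is shaped like the part that bears scale_mid but black, pink or turquoise is not meant.

How it is judged:
By the outcome, as a careful person would: the job done as asked, in the order asked, and still so for the second after the job is handed in, while the arm keeps its last pose, push and grip.
It also fails if it takes over 72 s, if anything falls off the work surface, if the arm or the gripper's body presses on something with over 40 N, if the wrist force passes 120 N, or if a joint passes its speed limit or range.

ROBOT

A 6-joint arm with a two-finger parallel gripper is mounted at the origin on the work surface. World frame = base frame: x ahead of the robot, y to its left, z up, the work surface at z = 0. Lengths are in m, angles in degrees, forces in N, time in s.
With the tool pointing down it reaches from about 0.25 to 0.725 m from the base axis. Payload 9.7 kg.
Tool frame: the origin (TCP) lies midway between the tips of the shut fingers; the grasp point (between the pads) lies 19 mm behind it; z points along the fingers, y is the direction in which the jaws open and shut (so a half turn about z gives the same grasp; the last joint's range is limited). The gripper opens to 85 mm and grips with 20 to 120 N. Pads are 22 mm wide; open, the fingers measure 114 mm over their backs; the gripper's body (76 mm by 85 mm) begins 54 mm behind the grasp point. The pads swing forward as they close: fully open they stand 13 mm farther back than shut.
Start: joints at [-69.041, 4.979, 10.078, 95.1, 0, 90], TCP at [0.197, -0.514, 0.231] pointing down, gripper open.
Joint ranges: [-179.16, 179.16], [-48.56, 103.87], [-65.8, 70.77], [-126.05, 130.52], [-82.76, 87.17], [-180, 180]. Speed limits (degrees/s): [127.2, 127.2, 147.25, 180, 180, 180].

INTERFACE

Orientations are given as [roll, pitch, yaw] about the fixed x, y, z axes, in that order (R = Rz(yaw) Ry(pitch) Rx(roll)).
In Python, from workcell import get_obs, camera, get_calibration, job_done gives the robot as it stands.
- The arm moves only by the tool play_rows, never from a script. Its argument "commands" is text: rows parted by semicolons, each of 5 numbers parted by spaces: the opening, from 0 (shut) to 1 (fully open), then the shift along the world's x, y, z in mm, then the turn about the world's z in degrees. A call has 1 to 10 rows; each row is the pose to reach, as a shift and turn from the pose commanded when the call began; what a row does not reach only later rows make up. A row lasts 1/12 s, in which the tool goes at most 41.7 mm and 7.16 degrees, less where a joint would pass 70% of its speed; a pose out of reach is approached as far as the arm can. A call with a gripper value outside its range is refused whole. The fingers move at their own pace and stop on an object; "force" is the grip in N (left out, the last holds). Time passes only in rows, so rows that repeat a pose let the fingers close. It gives the time, the measured TCP pose, the force and the opening at its end, in the units of the state.
- get_obs(): the state, without advancing time (a new reading comes with each control period).
- camera(name): name is "side" or "top" or "wrist"; returns the picture (480x640x3 uint8, red, green, blue); there is no depth.
- get_calibration(name): a dict with "fx", "fy", "cx", "cy" (pixels), "eye" and "attitude" of the camera in the world; the wrist camera has in their place "mount" (4x4, takes a point from camera to tool coordinates, whose origin is the TCP and whose axes are the flange's). Camera axes: x right, y down, z forward; pixel columns grow to the right and rows downward; lengths in m; the calibration is good to about 2 mm. A picture is of the moment at which its call begins: read the wrist's pose just before it. get_calibration takes no time and is no camera call.
- job_done(): hands the job in, once; it reports no verdict.
The state is a dict: "time": time; "q": joint angles; "qd": joint speeds; "joint_efforts": joint torques, N m; "ee_pos": TCP position; "tcp_rot": TCP orientation; "wrist_force": force on the tool from outside, world axes, zero at the start; "torque": the same for the moment, N m; "opening": finger opening in m.
Only numpy, scipy, OpenCV 4.12 (cv2) and the standard library are available. Lean on these libraries where they do the work, as an engineer would, in place of code of your own. Each camera call takes 0.05 s, during which the arm holds its last target.

## Working session

There is one attempt and no reset: what is moved stays moved. The work goes in short steps, Python scripts to look and compute and a tool call to move; the robot and the scene stay as the last step left them, time stands still between calls to the robot, and variables do not carry over. Pictures are saved under pics/ and viewed, and the job is handed in when it is done.

Besides the shell and the picture viewer there is one more tool, called after "Request:" in YAML: its name, and indented under it one key for each argument. play_rows: Moves the arm, as the interface text tells. Its arguments: {"type":"object","properties":{"commands":{"type":"string"},"force":{"type":"number"}},"required":["commands"]}

```bash
ls; mkdir -p pics
python3 - <<'E'
from workcell import *
import cv2
print(get_obs())
for n in ["side","top","wrist"]:
    print(n,get_calibration(n))
    cv2.imwrite(f"pics/{n}0.png",camera(n)[:,:,::-1])
E
```

```text
pics
{'time': 0.0, 'q': array([-6.90400644e+01,  5.01101812e+00,  1.00325653e+01,  9.50986733e+01,
       -1.97837483e-03,  9.00002578e+01]), 'qd': array([ 0.03280059,  0.09807287, -0.03011738, -0.13405907,  0.02265284,
        0.02519441]), 'joint_efforts': array([ 3.64684231e-03, -5.20386600e+01,  4.64808333e+01,  1.62866019e-02,
        1.98004250e-04,  1.29292511e-05]), 'ee_pos': array([ 0.19665026, -0.51339161,  0.23056693]), 'tcp_rot': array([-1.79922874e+02,  1.97872008e-03,  2.09596805e+01]), 'wrist_force': array([-0.01959803,  1.17961346,  0.23450561]), 'torque': array([-0.02450468,  0.05303155, -0.001128  ]), 'opening': 0.0853239475052866}
side {'fx': 451.3018058590755, 'fy': 451.3018058590755, 'cx': 319.8222227800731, 'cy': 236.01926914068844, 'eye': array([ 0.36423682, -0.85399694,  0.52034731]), 'attitude': array([-122.40750642,   -0.50761931,  -11.85122198])}
top {'fx': 574.1588245086651, 'fy': 574.1588245086651, 'cx': 313.2359373885454, 'cy': 239.0849052814915, 'eye': array([ 0.39944971, -0.09901289,  1.26556846]), 'attitude': array([-175.45748647,   -1.01464479,  -90.64119604])}
wrist {'fx': 369.4089818937054, 'fy': 369.4089818937054, 'cx': 319.09542160977816, 'cy': 245.19420711284675, 'mount': array([[ 2.59090223e-04, -9.61782425e-01, -2.73814720e-01,
         6.89780969e-02],
       [ 9.99999910e-01,  1.57126298e-04,  3.94313675e-04,
         5.80689476e-04],
       [-3.36220469e-04, -2.73814797e-01,  9.61782379e-01,
        -1.42665509e-01],
       [ 0.00000000e+00,  0.00000000e+00,  0.00000000e+00,
         1.00000000e+00]])}
```

View pics/top0.png

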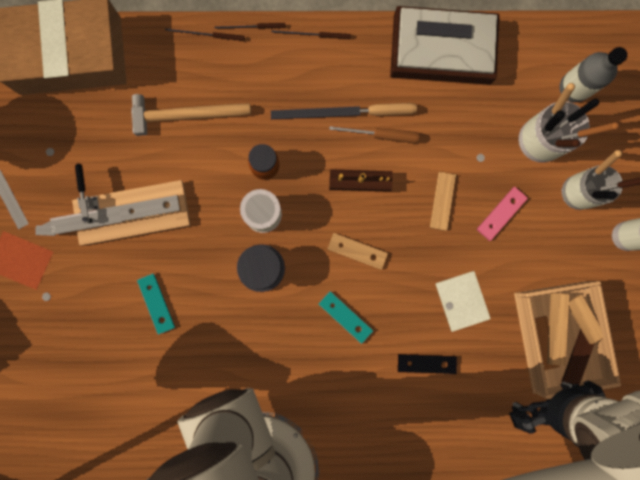

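View pics/side0.png

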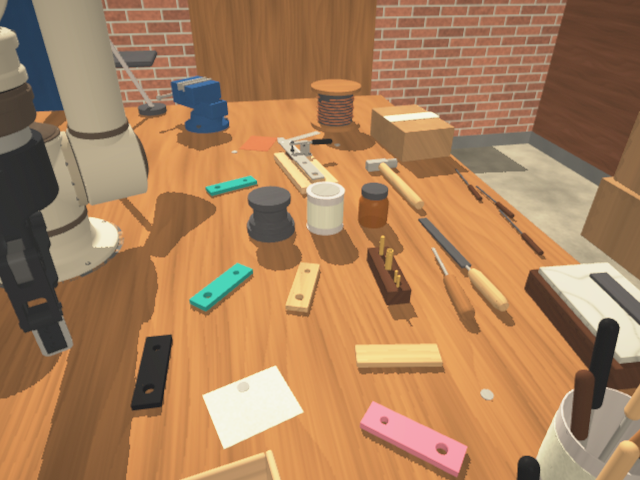

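View pics/wrist0.png

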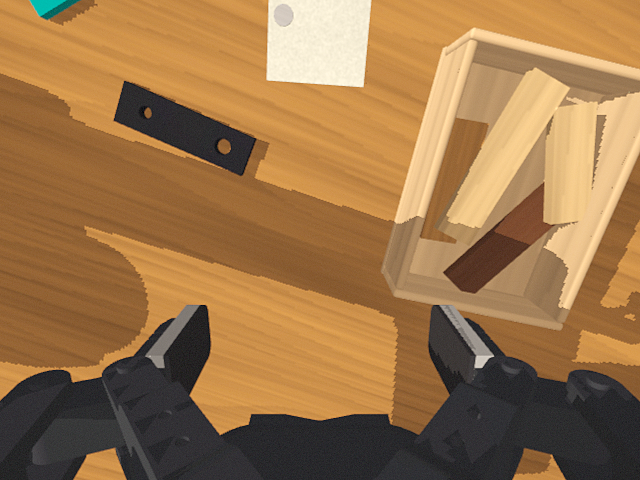

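Top view: the pale drilled scale is at (358,251). Its look-alikes are the undrilled blank (443,201), teal (155,303) and (346,317), pink (503,213), black (427,363) and loose wood in the tray (560,320). The pin block is at (361,180) and the jig at (155,212), with its blade end to the left. I'll check these in close crops.

```bash
cat > h.py <<'E'
import numpy as np, cv2
from scipy.spatial.transform import Rotation as Ro
from workcell import *
def cam(n,obs=None):
    c=get_calibration(n)
    if n=="wrist":
        T=np.eye(4);T[:3,:3]=Ro.from_euler('xyz',obs['tcp_rot'],degrees=True).as_matrix();T[:3,3]=obs['ee_pos']
        M=T@c['mount'];R,e=M[:3,:3],M[:3,3]
    else: R=Ro.from_euler('xyz',c['attitude'],degrees=True).as_matrix();e=np.array(c['eye'])
    return c,R,e
def ray(C,u,v,z):
    c,R,e=C; d=R@np.array([(u-c['cx'])/c['fx'],(v-c['cy'])/c['fy'],1]); return e+d*(z-e[2])/d[2]
def proj(C,p):
    c,R,e=C; q=R.T@(np.array(p)-e); return np.array([c['cx']+c['fx']*q[0]/q[2],c['cy']+c['fy']*q[1]/q[2]])
def tri(obs):  # list of (C,u,v)
    A=np.zeros((3,3));b=np.zeros(3)
    for C,u,v in obs:
        c,R,e=C;d=R@np.array([(u-c['cx'])/c['fx'],(v-c['cy'])/c['fy'],1]);d/=np.linalg.norm(d);P=np.eye(3)-np.outer(d,d);A+=P;b+=P@e
    return np.linalg.solve(A,b)
def crop(img,x0,y0,w,h,s,name):
    cv2.imwrite(name,cv2.resize(img[y0:y0+h,x0:x0+w],None,fx=s,fy=s,interpolation=cv2.INTER_CUBIC))
E
python3 - <<'E'
from h import *
t=cv2.imread('pics/top0.png');s=cv2.imread('pics/side0.png')
crop(t,310,155,110,130,5,'pics/c1.png'); crop(t,30,150,170,110,4,'pics/c2.png'); crop(s,270,220,150,110,5,'pics/c3.png')
C=cam('top')
for n,u,v,z in [('scale',358,251,.01),('jig',155,212,.03),('block',361,180,.03)]: print(n,ray(C,u,v,z))
E
```

```text
scale [ 0.47178637 -0.2202703   0.01      ]
jig [0.55930911 0.2186412  0.03      ]
block [ 0.62556947 -0.22758237  0.03      ]
```

View pics/c1.png

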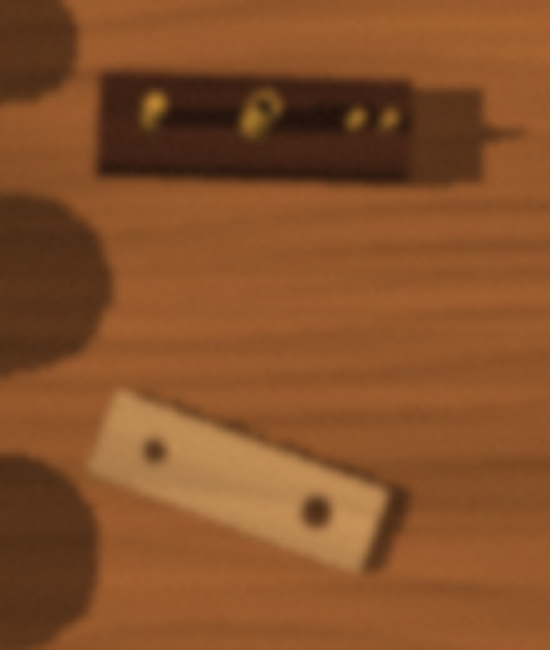

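View pics/c2.png

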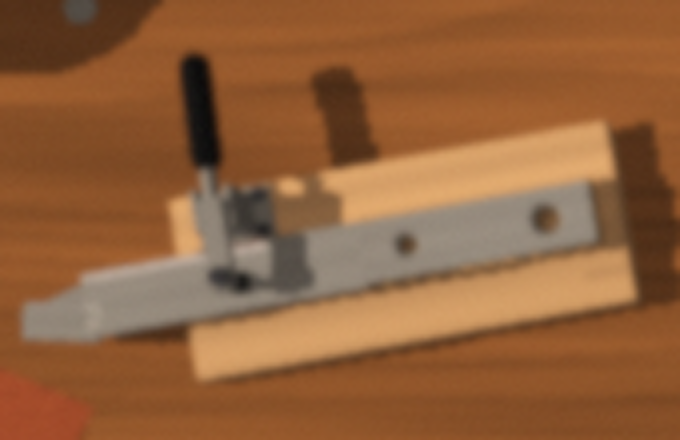

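View pics/c3.png

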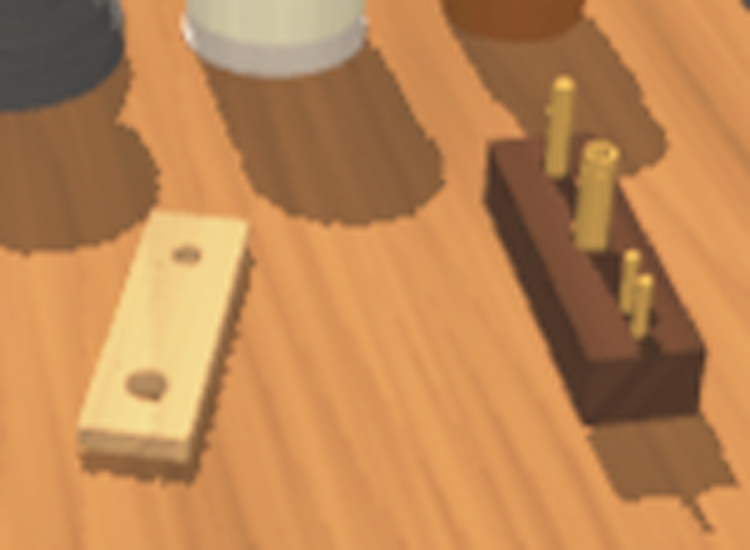

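The pale scale has its small hole at crop (155,450), the left end, and its large hole at (316,511). In the block, the pin is the left one, the tube (open top) is in the middle, and two thin pins are on the right, so block +x points left in the image. The jig holes show at crop (405,243) for the front and (546,218) for the butt.

Run:
```python
from h import *
T=cam('top');S=cam('side')
f=lambda x0,y0,s,x,y:(x0+(x+.5)/s-.5,y0+(y+.5)/s-.5)
pt=f(310,155,5,155,101);tt=f(310,155,5,264,101)
ps=f(270,220,5,565,82);ts=f(270,220,5,602,148)
for n,a,b in[('pin',pt,ps),('tube',tt,ts)]: print(n,tri([(T,*a),(S,*b)]),ray(T,*a,.068),ray(S,*b,.068))
fr=ray(T,*f(30,150,4,405,243),.032);bu=ray(T,*f(30,150,4,546,218),.032);d=fr-bu
print('jig',fr,bu,np.linalg.norm(d),np.degrees(np.arctan2(d[1],d[0])))
for z in(.01,):
  a=ray(T,*f(310,155,5,155,451),z);b=ray(T,*f(310,155,5,316,511),z);d=a-b
  print('scale',a,b,(a+b)/2,np.linalg.norm(d),np.degrees(np.arctan2(d[1],d[0])))
a=ray(S,*f(270,220,5,187,255),.01);b=ray(S,*f(270,220,5,147,384),.01);print('scale side',a,b)
t=cv2.imread('pics/top0.png')
m=[ray(T,*f(310,155,5,*p),.03) for p in [(103,73),(412,80),(412,180),(97,173)]]
print('block',np.round(m,4),np.mean(m,0)); d=m[0]-m[1];print(np.degrees(np.arctan2(d[1],d[0])),np.linalg.norm(d))
for n,u,v in[('stake',261,268),('tin',261,210),('jar',263,160)]: print(n,ray(T,u,v,.085))
```

```text
pin [ 0.62988109 -0.18058777  0.06846494] [ 0.63007101 -0.1806453   0.068     ] [ 0.63004592 -0.17990063  0.068     ]
tube [ 0.62883099 -0.22647831  0.0693246 ] [ 0.62971239 -0.22679146  0.068     ] [ 0.62892734 -0.22466199  0.068     ]
jig [0.56303397 0.26983319 0.032     ] [0.57593684 0.19443381 0.032     ] 0.07649543753202344 99.71079164524383
scale [ 0.48579704 -0.18227183  0.01      ] [ 0.45872125 -0.25254931  0.01      ] [ 0.47225915 -0.21741057  0.01      ] 0.07531283630998357 68.92982967454478
scale side [ 0.48514865 -0.18230673  0.01      ] [ 0.45787881 -0.25317477  0.01      ]
block [[ 0.6499 -0.1607  0.03  ]
 [ 0.6458 -0.2958  0.03  ]
 [ 0.6017 -0.2948  0.03  ]
 [ 0.6059 -0.1575  0.03  ]] [ 0.6258226  -0.22721076  0.03      ]
88.25110140578087 0.13515092711921028
stake [ 0.43456635 -0.01313306  0.085     ]
tin [ 0.55440779 -0.01361197  0.085     ]
jar [ 0.65924746 -0.01818988  0.085     ]
```

Request:
play_rows:
  commands: "0.6 40 31 0 7; 0.6 80 62 0 14; 0.6 120 93 -5 21; 0.6 160 123 -10 28; 0.6 200 154 -15 35; 0.6 240 185 -20 42; 0.6 280 216 -25 49; 0.6 320 247 -30 56; 0.6 360 278 -35 62; 0.6 390 300 -40 67"
  force: 40

```text
time: 0.98
ee_pos: [0.5269, -0.2585, 0.1995]
tcp_rot: [-180.0, 0.0, 88.3]
wrist_force: [-0.2, -0.7, -0.6]
opening: 0.0515
```

Request:
play_rows:
  commands: "0.6 22 18 -20 0; 0.6 42 33 -40 0; 0.6 42 33 -60 0; 0.6 42 33 -60 0; 0.6 42 33 -60 0; 0.6 42 33 -60 0"

```text
time: 1.48
ee_pos: [0.5674, -0.2278, 0.141]
tcp_rot: [180.0, 0.0, 87.9]
wrist_force: [-0.1, 0.5, 0.4]
opening: 0.0512
```

Run:
```python
from h import *
o=get_obs();cv2.imwrite("pics/w1.png",camera("wrist")[:,:,::-1]);print(o['ee_pos'],o['tcp_rot'],o['q'])
C=cam('wrist',o);print(proj(C,[.6295,-.1805,.068]),proj(C,[.629,-.2265,.068]))
```

```text
[ 0.56737439 -0.22776369  0.14098283] [1.79955043e+02 2.33951890e-02 8.79180782e+01] [-2.18690645e+01  1.25037212e+01  8.53944069e+00  8.59854967e+01
 -6.79459791e-03  7.02128451e+01]
[424.14204125 174.62943354] [420.15241069 251.06909774]
```

View pics/w1.png

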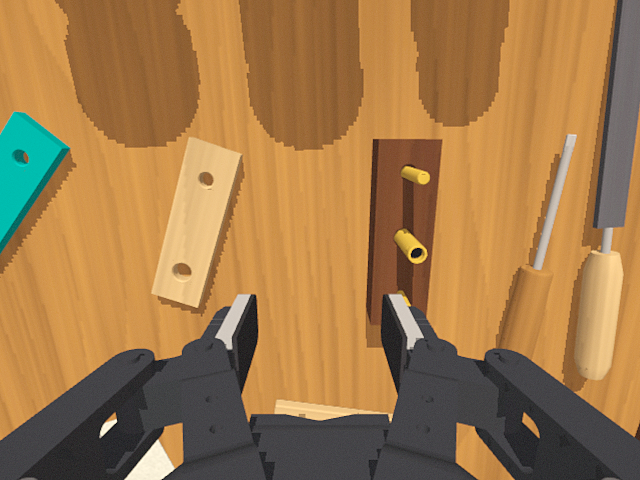

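The wrist view shows the pin top at (424,177) and the tube top at (416,254), within a few pixels of where I predicted them. Next I'll move over the pin.

Request:
play_rows:
  commands: "0.5 30 23 0 0; 0.5 61 46 -10 0; 0.5 61 46 -21 0; 0.5 61 46 -31 0; 0.5 61 46 -31 0; 0.5 61 46 -31 0;0.5 61 46 -31 0;0.5 61 46 -31 0"

```text
time: 2.2
ee_pos: [0.6284, -0.1821, 0.1102]
tcp_rot: [179.9, 0.0, 87.9]
wrist_force: [-0.1, -0.2, -0.2]
opening: 0.043
```

Run:
```python
from h import *
o=get_obs();cv2.imwrite("pics/w2.png",camera("wrist")[:,:,::-1]);print(o['ee_pos'],o['tcp_rot'],o['qd'])
C=cam('wrist',o);print(proj(C,[.6295,-.1815,.068]),proj(C,[.629,-.2265,.068]))
p=o['ee_pos'];print(proj(C,p),proj(C,[p[0],p[1],.068]))
```

```text
[ 0.62840537 -0.18209481  0.11017161] [1.79902100e+02 2.85357071e-02 8.78891212e+01] [ 0.25037542  0.2152081   0.05802413 -0.34096664 -0.06848947  0.0218873 ]
[321.31962445 273.04177934] [323.21561215 347.91724553]
[319.57907103 309.12612789] [319.30325889 274.16478336]
```

View pics/w2.png

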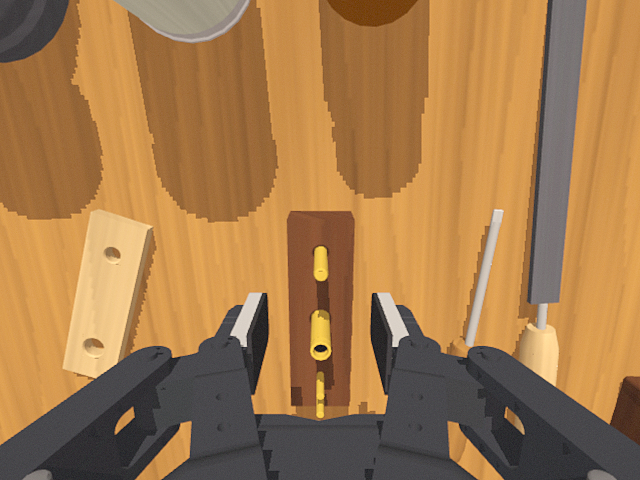

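The pin top is at (321,276) and the TCP axis projects to (319,274) at that height, so it is aligned to about 1 mm. I'll go down and grip.

Request:
play_rows:
  commands: "0.5 1 -1 -25 0; 0.5 1 -1 -50 0; 0.5 1 -1 -69 0; 0.5 1 -1 -69 0; 0.5 1 -1 -69 0; 0.5 1 -1 -69 0; 0 1 -1 -69 0; 0 1 -1 -69 0; 0 1 -1 -69 0; 0 1 -1 -69 0"

```text
time: 3.08
ee_pos: [0.6302, -0.1824, 0.041]
tcp_rot: [179.9, 0.0, 88.0]
wrist_force: [0.5, -0.1, 4.9]
opening: 0.0064
```

Request:
play_rows:
  commands: "0 0 0 0 0;0 0 0 0 0;0 0 0 0 0;0 0 0 0 0;0 0 0 0 0"

```text
time: 3.5
ee_pos: [0.6302, -0.1823, 0.041]
tcp_rot: [179.9, 0.0, 88.0]
wrist_force: [-0.1, -0.4, 6.4]
opening: 0.0066
```

Request:
play_rows:
  commands: "0 0 0 20 0;0 0 0 50 0;0 0 0 90 0;0 0 0 110 0;0 0 0 110 0;0 0 0 110 0;0 0 0 110 0"

```text
time: 4.08
ee_pos: [0.6293, -0.1821, 0.1487]
tcp_rot: [-179.9, -0.0, 88.0]
wrist_force: [0.6, -0.2, -0.2]
opening: 0.006
```

Run:
```python
from h import *
o=get_obs();cv2.imwrite("pics/w3.png",camera("wrist")[:,:,::-1]);print(o['ee_pos'],o['tcp_rot'],o['opening'])
s=camera("side")[:,:,::-1];crop(s,300,100,160,150,4,"pics/s3.png")
C=cam('wrist',o);p=o['ee_pos'];print([proj(C,[p[0],p[1],p[2]+z]) for z in(-.033,.0,.027)])
```

```text
[ 0.62926371 -0.18210143  0.14872751] [-1.79930655e+02 -1.69425272e-02  8.79584679e+01] 0.005973143711367888
[array([319.54481118, 280.53219136]), array([319.58174329, 309.12677129]), array([319.62536284, 342.89907367])]
```

View pics/w3.png

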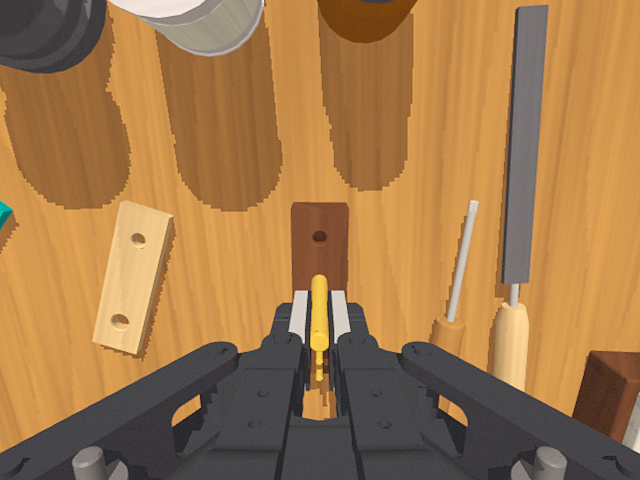

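View pics/s3.png

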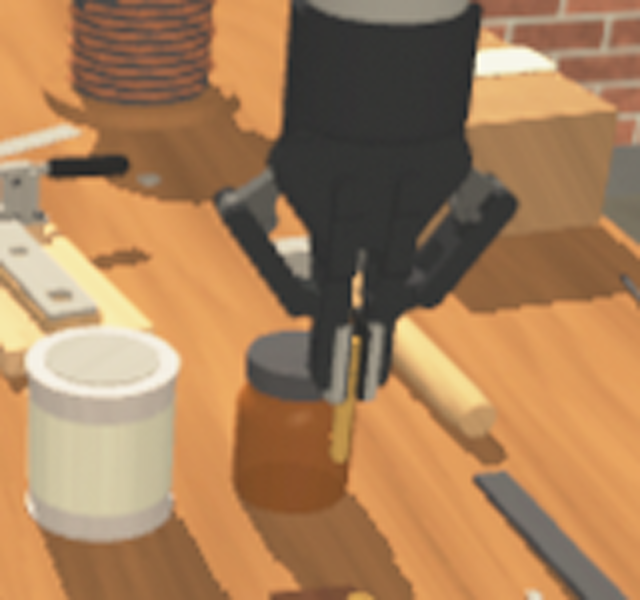

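The pin is held centred and upright: wrist view bottom (319,277), top (320,345). I'll carry it high over the tin and jar to the jig.

Request:
play_rows:
  commands: "0 0 20 20 0;0 0 55 30 0;0 -5 95 30 0;0 -12 135 30 1;0 -18 175 30 2;0 -24 210 30 4;0 -30 250 30 6;0 -36 290 30 8;0 -42 325 30 10;0 -48 360 30 12"

```text
time: 5.02
ee_pos: [0.5804, 0.1796, 0.1784]
tcp_rot: [-179.9, 0.0, 100.1]
wrist_force: [1.5, -0.1, 0.0]
opening: 0.0066
```

Run:
```python
from h import *
o=get_obs();print(o['ee_pos'],o['tcp_rot'],(np.array([.563,.270,.15])-o['ee_pos'])*1000)
```

```text
[0.58041433 0.17958791 0.17842587] [-1.79888292e+02  1.40162458e-02  1.00079833e+02] [-17.41433317  90.41208751 -28.42587024]
```

Request:
play_rows:
  commands: "0 -8 35 0 0;0 -14 70 -20 0;0 -17 90 -45 0;0 -17 90 -65 0;0 -17 90 -65 0;0 -17 90 -65 0;0 -17 90 -65 0;0 -17 90 -65 0"

```text
time: 5.68
ee_pos: [0.5653, 0.2673, 0.1163]
tcp_rot: [179.9, -0.0, 99.9]
wrist_force: [-0.7, -0.6, -0.2]
opening: 0.0064
```

Run:
```python
from h import *
o=get_obs();w=camera("wrist")[:,:,::-1];cv2.imwrite("pics/w4.png",w);crop(w,220,150,200,200,4,"pics/w4c.png");print(o['ee_pos'],o['tcp_rot'])
C=cam('wrist',o);p=o['ee_pos'];print([proj(C,[p[0],p[1],z]) for z in(.032,p[2]-.033)],proj(C,[.563,.27,.032]))
```

```text
[0.56533286 0.26729888 0.11633464] [ 1.79893283e+02 -2.47165812e-02  9.98954096e+01]
[array([319.35109079, 251.35655934]), array([319.65396415, 280.64413242])] [316.48682081 246.77731817]
```

View pics/w4.png

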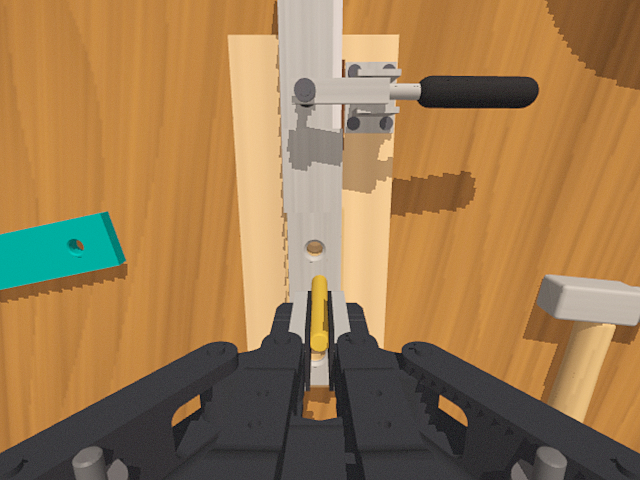

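View pics/w4c.png

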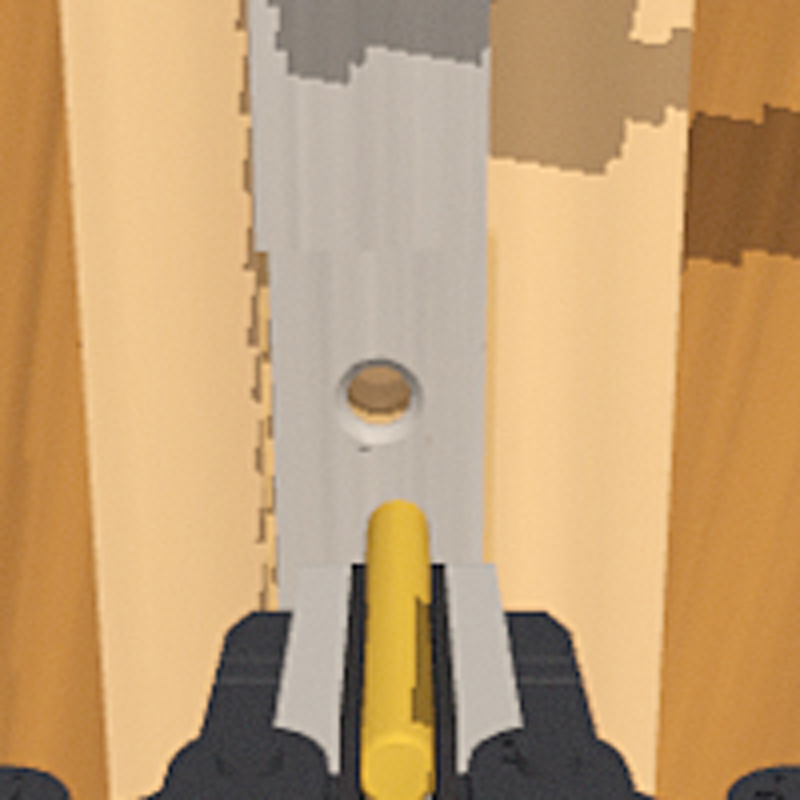

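Wrist crop: the hole with its countersink is centred at (379,402), which is (314.6,250.4) in the full image. The pin's lower end is at (397,520), which is (319.1,279.9), as predicted.

Run:
```python
from h import *
o=get_obs();C=cam('wrist',o);p=o['ee_pos'];h=ray(C,314.6,250.4,.032);b=ray(C,319.1,279.9,p[2]-.033);print(p,h,b,(h-b)*1000)
print(o['tcp_rot'])
```

```text
[0.56544392 0.26731467 0.11637515] [0.56235368 0.26742305 0.032     ] [0.56510538 0.26766892 0.08337515] [ -2.75170249  -0.24587492 -51.37515216]
[ 1.79877460e+02 -2.94147365e-02  9.98903858e+01]
```

Request:
play_rows:
  commands: "0 -3 0 -20 0;0 -3 0 -40 0;0 -3 0 -43 0;0 -3 0 -43 0;0 -3 0 -43 0;0 -3 0 -43 0;0 -3 0 -43 0"

```text
time: 6.32
ee_pos: [0.5623, 0.268, 0.0733]
tcp_rot: [179.9, -0.0, 99.9]
wrist_force: [0.2, 0.4, -0.5]
opening: 0.0066
```

Run:
```python
from h import *
o=get_obs();w=camera("wrist")[:,:,::-1];crop(w,220,200,200,150,4,"pics/w5c.png");print(o['ee_pos'],o['tcp_rot'])
C=cam('wrist',o);p=o['ee_pos'];print([proj(C,[p[0],p[1],z]) for z in(.032,p[2]-.033)],proj(C,[.5624,.2674,.032]))
```

```text
[0.56228868 0.26803653 0.07328194] [ 1.79881793e+02 -3.35806885e-02  9.99475465e+01]
[array([319.58070786, 274.93201372]), array([319.64257196, 280.65438135])] [319.57937298 276.07668106]
```

View pics/w5c.png

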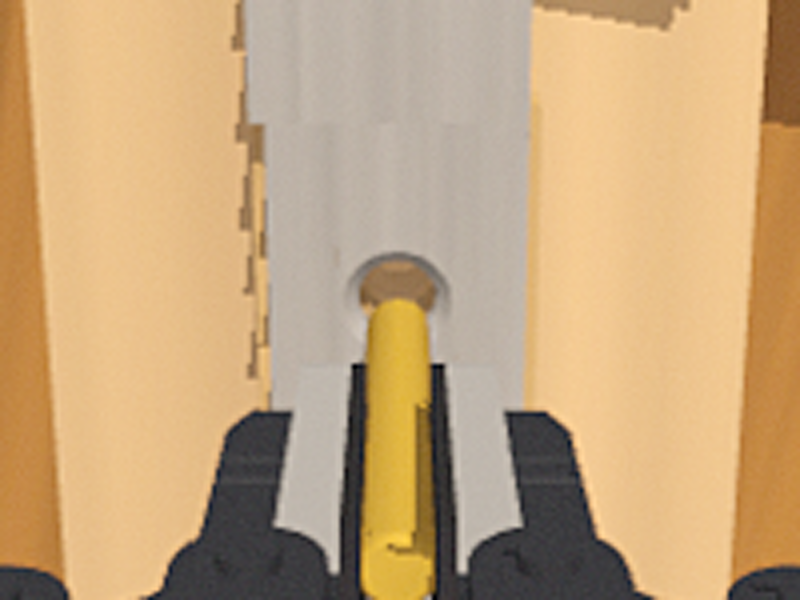

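The hole centre is at about (319,275.4) and the pin axis projects to (319.6,274.9), so they are aligned. I'll insert in steps.

Request:
play_rows:
  commands: "0 0 0 -5 0;0 0 0 -10 0;0 0 0 -15 0;0 0 0 -20 0;0 0 0 -24 0;0 0 0 -24 0;0 0 0 -24 0"

```text
time: 6.95
ee_pos: [0.5614, 0.2677, 0.0473]
tcp_rot: [-180.0, 0.0, 100.0]
wrist_force: [-0.4, -0.3, 0.1]
opening: 0.0063
```

Request:
play_rows:
  commands: "0 0 0 -4 0;0 0 0 -7 0;0 0 0 -10 0;0 0 0 -12 0;0 0 0 -12 0;0 0 0 -12 0"

```text
time: 7.45
ee_pos: [0.562, 0.268, 0.0369]
tcp_rot: [179.9, -0.0, 100.0]
wrist_force: [-1.4, -0.8, 7.2]
opening: 0.0069
```

Contact came at TCP z 0.037, as expected for a seated pin. I'll release, rise and look.

Request:
play_rows:
  commands: "0.12 0 0 0 0;0.2 0 0 0 0;0.3 0 0 0 0;0.3 0 0 0 0;0.3 0 0 0 0;0.3 0 0 30 0;0.3 0 0 60 0;0.3 0 0 80 0;0.3 0 0 80 0;0.3 0 0 80 0"

```text
time: 8.28
ee_pos: [0.5622, 0.2681, 0.117]
tcp_rot: [179.9, -0.0, 100.0]
wrist_force: [0.3, 0.0, -0.8]
opening: 0.0255
```

Run:
```python
from h import *
o=get_obs();w=camera("wrist")[:,:,::-1];crop(w,220,150,200,150,4,"pics/w6c.png");print(o['ee_pos'],o['tcp_rot'])
C=cam('wrist',o);print([proj(C,[.562,.268,z]) for z in(.032,.064,.068)])
s=camera("side")[:,:,::-1];crop(s,250,120,120,80,6,"pics/s6.png");S=cam('side');print([proj(S,[.562,.268,z]) for z in(.032,.064,.068)])
```

```text
[0.56223587 0.26813977 0.11696687] [ 1.79863707e+02 -3.88811937e-02  9.99597364e+01]
[array([318.88315959, 251.24813214]), array([319.01433766, 267.77965022]), array([319.03352879, 270.19818398])]
[array([304.61642482, 162.84849717]), array([304.50626594, 151.69616189]), array([304.49227536, 150.27977427])]
```

View pics/w6c.png

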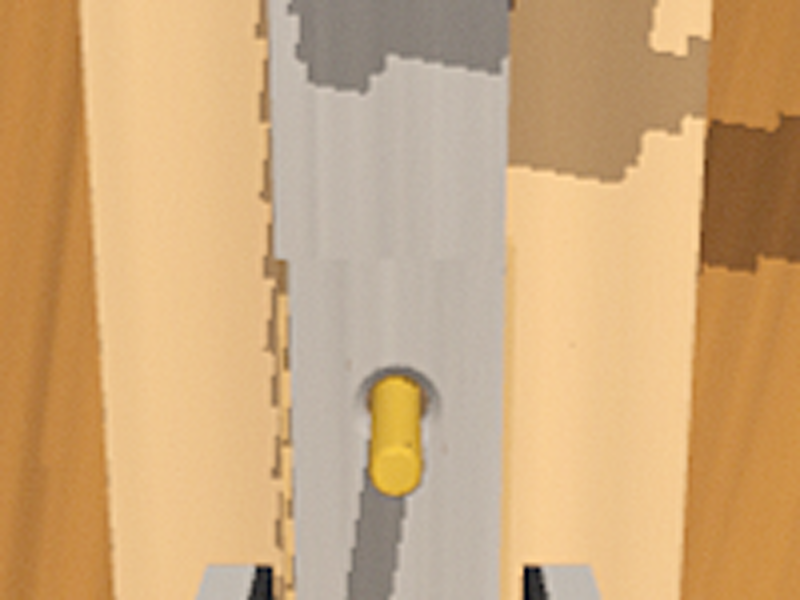

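View pics/s6.png

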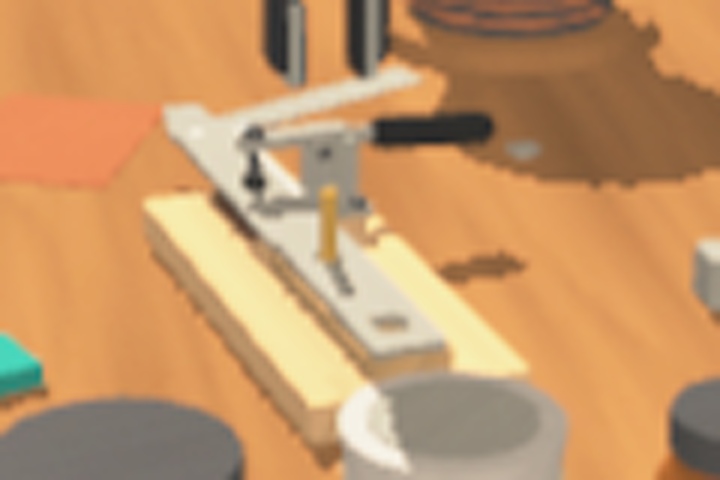

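The pin top is at (318.6,266.9) against (319,267.8) predicted for 64 mm height, so the pin is seated and upright. Now the tube.

Request:
play_rows:
  commands: "0.5 0 -5 25 0;0.5 4 -40 40 -2;0.5 9 -80 40 -4;0.5 15 -120 40 -6;0.5 21 -160 40 -8;0.5 27 -200 40 -10;0.5 33 -240 40 -12;0.5 39 -280 40 -12;0.5 45 -320 40 -12;0.5 50 -360 40 -12"

```text
time: 9.22
ee_pos: [0.611, -0.0941, 0.1541]
tcp_rot: [-179.9, -0.0, 88.0]
wrist_force: [0.3, 0.4, 0.2]
opening: 0.0425
```

Run:
```python
from h import *
o=get_obs();print(o['ee_pos'],o['tcp_rot'],(np.array([.629,-.227,.11])-o['ee_pos'])*1000)
```

```text
[ 0.61097181 -0.09411199  0.1540904 ] [-1.79876546e+02 -1.51922080e-02  8.79584683e+01] [  18.02818597 -132.88800825  -44.09040391]
```

Request:
play_rows:
  commands: "0.5 6 -40 0 0;0.5 12 -80 0 0;0.5 18 -120 -15 0;0.5 18 -133 -30 0;0.5 18 -133 -44 0;0.5 18 -133 -44 0;0.5 18 -133 -44 0;0.5 18 -133 -44 0;0.5 18 -133 -44 0"

```text
time: 9.97
ee_pos: [0.63, -0.2245, 0.1128]
tcp_rot: [179.9, 0.0, 88.0]
wrist_force: [-0.5, 0.6, 0.4]
opening: 0.0427
```

Run:
```python
from h import *
o=get_obs();w=camera("wrist")[:,:,::-1];crop(w,220,200,200,150,4,"pics/w7c.png");print(o['ee_pos'],o['tcp_rot'])
C=cam('wrist',o);p=o['ee_pos'];print([proj(C,[p[0],p[1],z]) for z in(.03,.068)])
```

```text
[ 0.6299954  -0.22449667  0.11277317] [1.79932566e+02 1.92053012e-02 8.80208714e+01]
[array([319.19903768, 251.89365647]), array([319.33720247, 272.48774677])]
```

View pics/w7c.png

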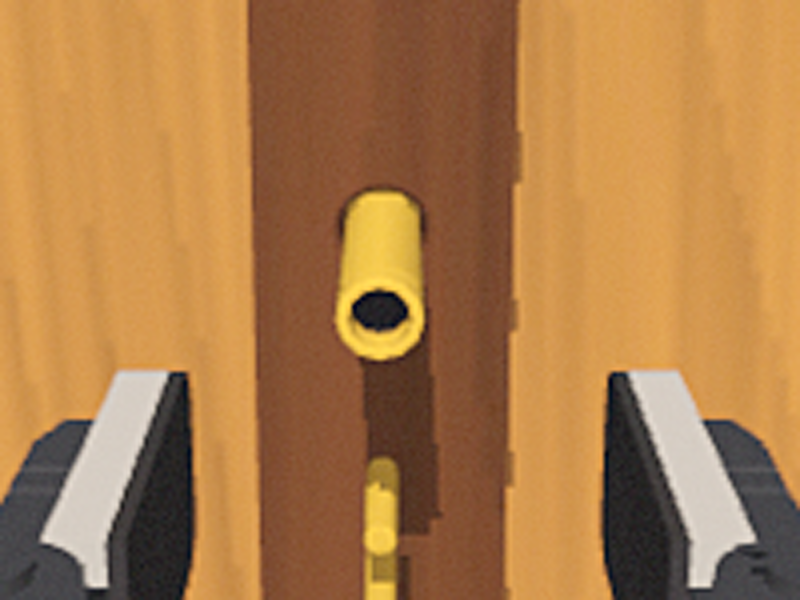

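The tube mouth is at (314.6,278.6) and the TCP axis at (319.3,272.5), so I need about -2 mm in x and -3 mm in y.

Request:
play_rows:
  commands: "0.5 -2 -3 -25 0; 0.5 -2 -3 -50 0; 0.5 -2 -3 -72 0; 0.5 -2 -3 -72 0; 0.5 -2 -3 -72 0; 0.5 -2 -3 -72 0; 0 -2 -3 -72 0; 0 -2 -3 -72 0; 0 -2 -3 -72 0; 0 -2 -3 -72 0"

```text
time: 10.85
ee_pos: [0.6283, -0.2284, 0.0414]
tcp_rot: [179.9, 0.0, 88.0]
wrist_force: [-0.8, 0.0, 6.0]
opening: 0.0105
```

Request:
play_rows:
  commands: "0 0 0 0 0;0 0 0 0 0;0 0 0 0 0;0 0 0 0 0;0 0 0 20 0;0 0 0 50 0;0 0 0 90 0;0 0 0 110 0;0 0 0 110 0;0 0 0 110 0"

```text
time: 11.68
ee_pos: [0.6283, -0.2285, 0.1516]
tcp_rot: [179.8, 0.1, 88.0]
wrist_force: [-0.2, -0.4, -1.2]
opening: 0.0105
```

Run:
```python
from h import *
o=get_obs();w=camera("wrist")[:,:,::-1];crop(w,220,200,200,150,4,"pics/w8c.png");print(o['ee_pos'],o['tcp_rot'])
C=cam('wrist',o);p=o['ee_pos'];print([proj(C,[p[0],p[1],p[2]+z]) for z in(-.033,.027)])
```

```text
[ 0.6282883  -0.22845341  0.15155962] [1.79831874e+02 5.37367207e-02 8.79579858e+01]
[array([319.27527456, 280.45732887]), array([319.94229915, 342.98268536])]
```

View pics/w8c.png

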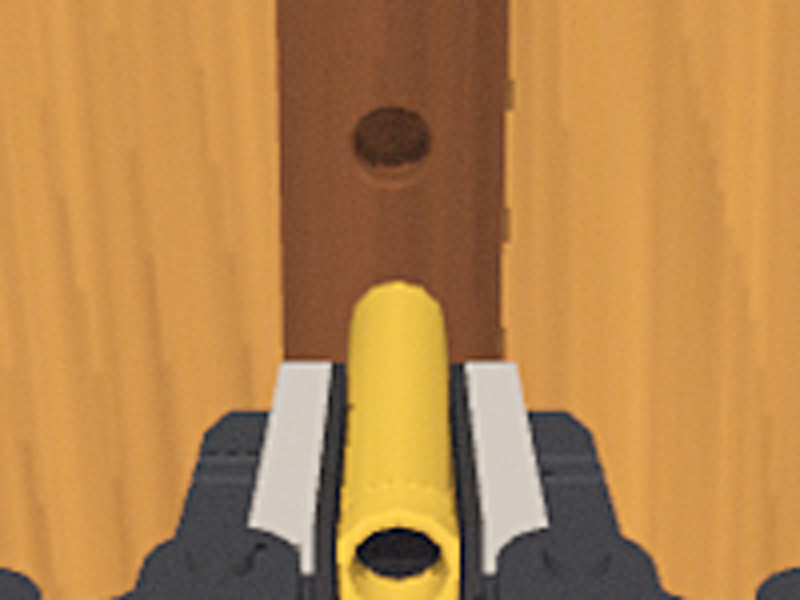

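The tube is held upright: bottom at about (319,281), as predicted. I'll carry it to the butt hole, expected near (0.575, 0.193).

Request:
play_rows:
  commands: "0 0 20 20 0;0 0 55 30 0;0 -5 95 30 0;0 -12 135 30 1;0 -18 175 30 2;0 -24 210 30 4;0 -30 250 30 6;0 -36 290 30 8;0 -42 325 30 10;0 -48 360 30 12"

```text
time: 12.57
ee_pos: [0.5782, 0.1335, 0.178]
tcp_rot: [-179.9, 0.0, 100.1]
wrist_force: [0.2, 0.6, -0.8]
opening: 0.0104
```

Run:
```python
from h import *
o=get_obs();print(o['ee_pos'],o['tcp_rot'],(np.array([.575,.193,.118])-o['ee_pos'])*1000)
```

```text
[0.57824214 0.1335411  0.17795164] [-1.79850044e+02  7.65936188e-03  1.00074583e+02] [ -3.24214353  59.45889565 -59.95163598]
```

Request:
play_rows:
  commands: "0 -3 30 0 0;0 -3 59 -15 0;0 -3 59 -35 0;0 -3 59 -60 0;0 -3 59 -60 0;0 -3 59 -60 0;0 -3 59 -60 0;0 -3 59 -60 0"

```text
time: 13.23
ee_pos: [0.5771, 0.1906, 0.1212]
tcp_rot: [179.9, -0.0, 99.9]
wrist_force: [0.6, -0.8, -0.1]
opening: 0.0108
```

Run:
```python
from h import *
o=get_obs();w=camera("wrist")[:,:,::-1];crop(w,220,160,200,150,4,"pics/w9c.png");print(o['ee_pos'],o['tcp_rot'])
C=cam('wrist',o);p=o['ee_pos'];print([proj(C,[p[0],p[1],z]) for z in(.032,p[2]-.033)])
```

```text
[0.57714637 0.19057572 0.12116648] [ 1.79905866e+02 -1.31592373e-02  9.99213857e+01]
[array([319.35948143, 249.18956962]), array([319.66900147, 280.63235144])]
```

View pics/w9c.png

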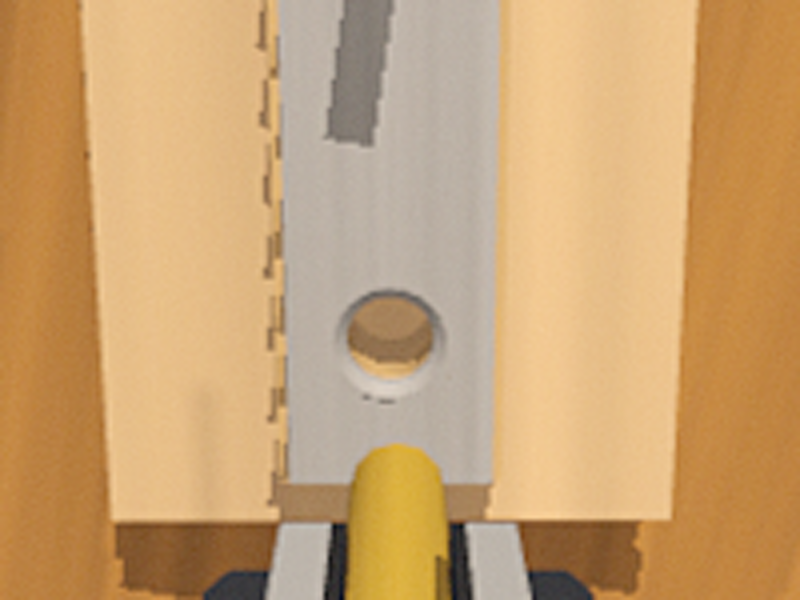

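Run:
```python
from h import *
o=get_obs();C=cam('wrist',o);p=o['ee_pos'];h=ray(C,317.6,246.1,.032);b=ray(C,319.3,281,p[2]-.033);print(p,h,b,(h-b)*1000,(h-p)*1000)
```

```text
[0.57720938 0.19060382 0.1212382 ] [0.57573906 0.1924675  0.032     ] [0.57706715 0.19037787 0.0882382 ] [ -1.3280937    2.08962861 -56.23820113] [ -1.47031721   1.86367436 -89.23820113]
```

Request:
play_rows:
  commands: "0 -1.5 2 -20 0;0 -1.5 2 -40 0;0 -1.5 2 -48 0;0 -1.5 2 -48 0;0 -1.5 2 -48 0;0 -1.5 2 -48 0;0 -1.5 2 -48 0"

```text
time: 13.87
ee_pos: [0.5758, 0.193, 0.0733]
tcp_rot: [179.9, -0.0, 100.0]
wrist_force: [0.0, -0.7, -0.0]
opening: 0.0105
```

Run:
```python
from h import *
o=get_obs();w=camera("wrist")[:,:,::-1];crop(w,220,200,200,150,4,"pics/w10c.png");print(o['ee_pos'],o['tcp_rot'])
C=cam('wrist',o);p=o['ee_pos'];print([proj(C,[p[0],p[1],z]) for z in(.032,p[2]-.033)])
```

```text
[0.57581534 0.19296024 0.07327818] [ 1.79879055e+02 -1.74090145e-02  9.99507649e+01]
[array([319.57701415, 274.91389091]), array([319.63947024, 280.63729275])]
```

View pics/w10c.png

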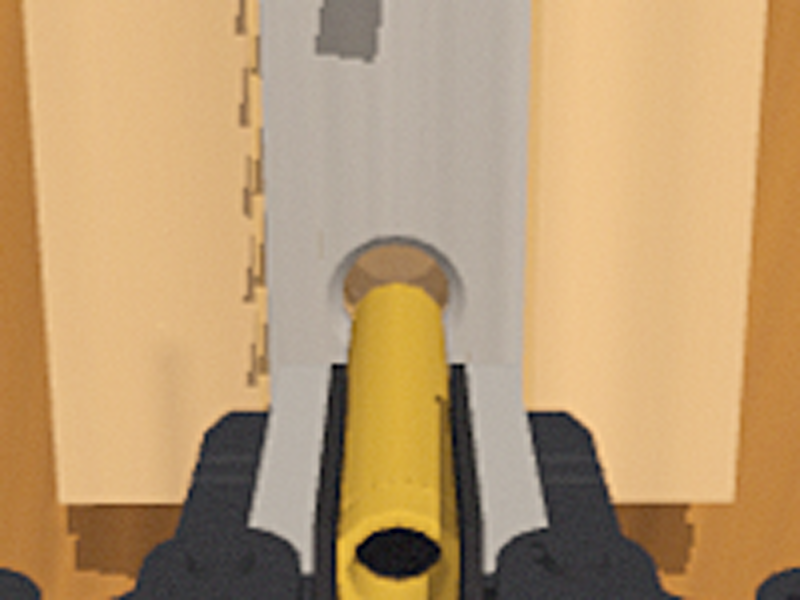

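The hole centre is at about (319.1,275.4) and the tube axis at (319.6,274.9). Aligned, so I'll insert.

Request:
play_rows:
  commands: "0 0 0 -5 0;0 0 0 -10 0;0 0 0 -15 0;0 0 0 -20 0;0 0 0 -24 0;0 0 0 -24 0;0 0 0 -24 0"

```text
time: 14.5
ee_pos: [0.5748, 0.1927, 0.0473]
tcp_rot: [-180.0, 0.0, 100.0]
wrist_force: [-0.3, -0.7, -0.2]
opening: 0.0105
```

Request:
play_rows:
  commands: "0 0 0 -4 0;0 0 0 -7 0;0 0 0 -10 0;0 0 0 -12 0;0 0 0 -12 0;0 0 0 -12 0"

```text
time: 15.0
ee_pos: [0.5755, 0.193, 0.0373]
tcp_rot: [179.9, -0.0, 100.0]
wrist_force: [-2.8, -0.6, 10.5]
opening: 0.0105
```

Request:
play_rows:
  commands: "0.15 0 0 0 0;0.25 0 0 0 0;0.35 0 0 0 0;0.35 0 0 0 0;0.35 0 0 0 0;0.35 0 0 30 0;0.35 0 0 60 0;0.35 0 0 100 0;0.35 0 0 100 0;0.35 0 0 100 0"

```text
time: 15.83
ee_pos: [0.5764, 0.1933, 0.1385]
tcp_rot: [179.7, -0.0, 100.0]
wrist_force: [0.1, 0.3, 0.8]
opening: 0.0298
```

Run:
```python
from h import *
o=get_obs();w=camera("wrist")[:,:,::-1];cv2.imwrite("pics/w11.png",w);crop(w,220,50,200,250,3,"pics/w11c.png");print(o['ee_pos'],o['tcp_rot'])
C=cam('wrist',o);print([proj(C,[.5758,.193,z]) for z in(.032,.064,.068)],[proj(C,[.562,.268,z]) for z in(.032,.064,.068)])
s=camera("side")[:,:,::-1];crop(s,250,120,120,80,6,"pics/s11.png");t=camera("top")[:,:,::-1];cv2.imwrite("pics/t11.png",t)
```

```text
[0.57637104 0.1932792  0.13850823] [ 1.79725831e+02 -4.34132800e-02  9.99619003e+01]
[array([317.94003327, 242.45790909]), array([318.05671588, 256.29264327]), array([318.07355624, 258.28935828])] [array([316.90924256, 128.23300204]), array([316.88437622, 126.47357332]), array([316.88073795, 126.21614596])]
```

View pics/w11c.png

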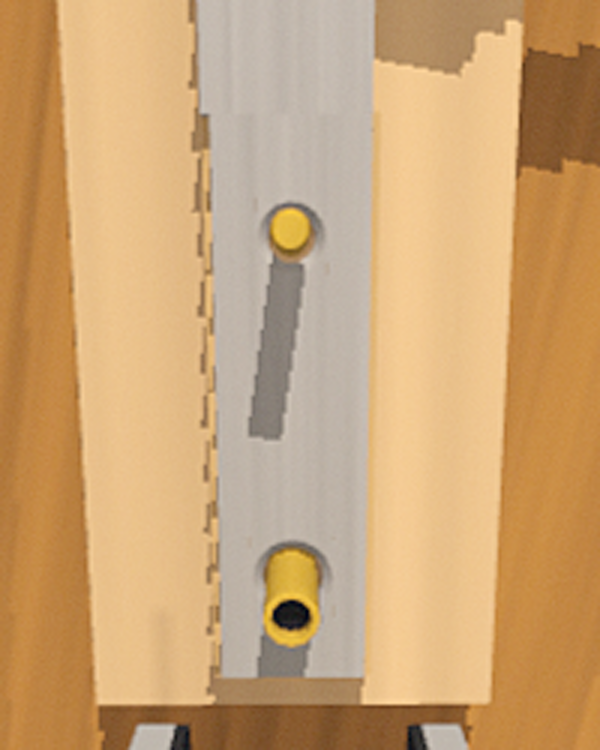

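View pics/s11.png

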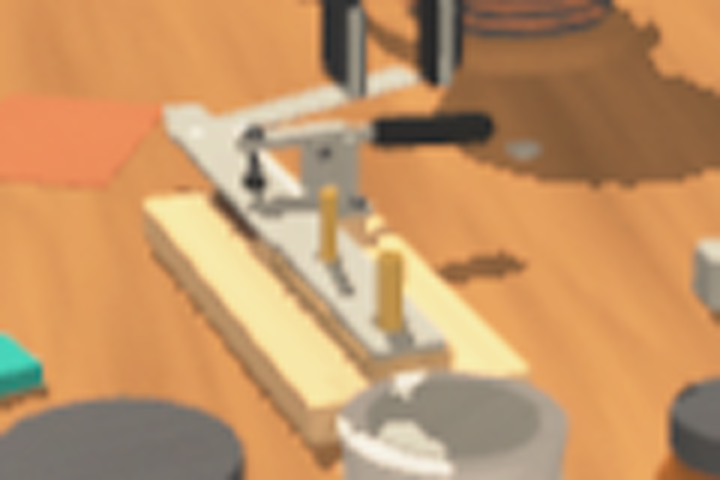

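Both are seated: the pin top is at (316.8,126.1) and the tube top at (317.2,255.2), matching the 64 mm predictions to about 1 px. I'll record their tops and go to the scale.

Run:
```python
from h import *
o=get_obs();C=cam('wrist',o);a=ray(C,316.8,126.1,.064);b=ray(C,317.2,255.2,.064);d=a-b
print(a,b,np.linalg.norm(d),np.degrees(np.arctan2(d[1],d[0])))
```

```text
[0.55970301 0.26724858 0.064     ] [0.57268591 0.19407405 0.064     ] 0.07431734040257859 100.06093133601476
```

Request:
play_rows:
  commands: "0.6 0 -5 30 0;0.6 -8 -40 50 -3;0.6 -16 -75 50 -6;0.6 -25 -110 50 -9;0.6 -35 -145 50 -12;0.6 -45 -180 50 -15;0.6 -54 -215 50 -18;0.6 -63 -250 50 -22;0.6 -72 -285 50 -26;0.6 -80 -320 50 -31"

```text
time: 16.82
ee_pos: [0.4937, -0.1286, 0.1844]
tcp_rot: [-179.9, 0.0, 68.8]
wrist_force: [0.7, -1.0, 0.5]
opening: 0.0511
```

Run:
```python
from h import *
o=get_obs();print(o['ee_pos'],o['tcp_rot'],(np.array([.472,-.218,.10])-o['ee_pos'])*1000)
```

```text
[ 0.49368191 -0.12858547  0.18437121] [-1.79882076e+02  1.40812700e-02  6.87822184e+01] [-21.68191161 -89.41453187 -84.3712136 ]
```

Request:
play_rows:
  commands: "0.6 -8 -35 -10 0;0.6 -16 -70 -30 0;0.6 -22 -89 -60 0;0.6 -22 -89 -84 0;0.6 -22 -89 -84 0;0.6 -22 -89 -84 0;0.6 -22 -89 -84 0;0.6 -22 -89 -84 0;0.6 -22 -89 -84 0"

```text
time: 17.57
ee_pos: [0.474, -0.2159, 0.1033]
tcp_rot: [179.9, 0.0, 69.0]
wrist_force: [-0.1, 1.0, -0.4]
opening: 0.0509
```

Run:
```python
from h import *
o=get_obs();w=camera("wrist")[:,:,::-1];cv2.imwrite("pics/w12.png",w);print(o['ee_pos'],o['tcp_rot'])
C=cam('wrist',o);p=o['ee_pos'];print(proj(C,[p[0],p[1],.01]))
```

```text
[ 0.47403162 -0.21588955  0.10331549] [1.79866963e+02 5.11671554e-03 6.90229532e+01]
[318.60577919 247.28305859]
```

View pics/w12.png

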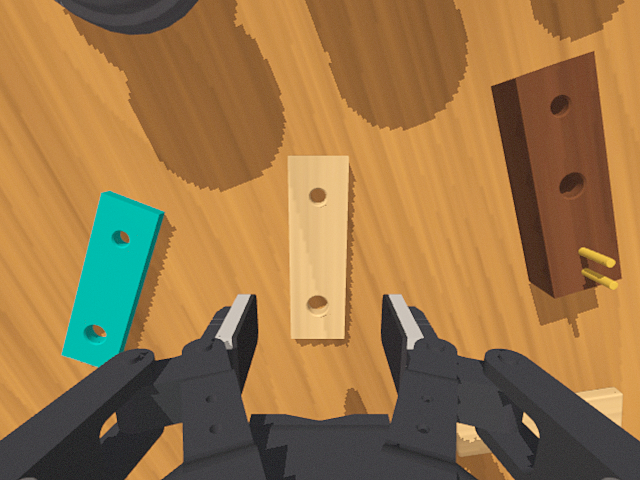

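The scale shows its small hole at (317.5,196), large hole at (317,305), and edges at columns 290–348.

Run:
```python
from h import *
o=get_obs();C=cam('wrist',o);p=o['ee_pos']
w=cv2.imread('pics/w12.png');g=cv2.cvtColor(w,cv2.COLOR_BGR2HSV)
crop(w,280,145,80,205,3,'pics/w12c.png')
a=ray(C,317.6,195.5,.01);b=ray(C,317.3,304.8,.01);d=a-b;m=(a+b)/2
print(a,b,np.linalg.norm(d),np.degrees(np.arctan2(d[1],d[0])),m,(m-p)*1000)
```

```text
[ 0.48564892 -0.18340482  0.01      ] [ 0.45813351 -0.25440188  0.01      ] 0.07614249589781216 68.81580562365701 [ 0.47189121 -0.21890335  0.01      ] [ -2.01466991  -3.01194303 -93.0876564 ]
```

View pics/w12c.png

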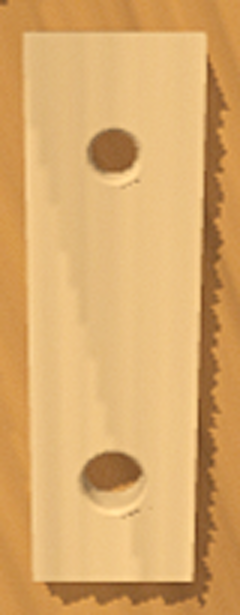

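Request:
play_rows:
  commands: "0.6 -2 -3.5 -30 0;0.6 -2 -3.5 -60 0;0.6 -2 -3.5 -85 0;0.6 -2 -3.5 -95 0;0.6 -2 -3.5 -100 0;0.6 -2 -3.5 -100 0;0.6 -2 -3.5 -100 0;0.6 -2 -3.5 -100 0;0.6 -2 -3.5 -100 0"

```text
time: 18.37
ee_pos: [0.4719, -0.2201, 0.0033]
tcp_rot: [179.9, 0.0, 69.0]
wrist_force: [-1.2, -0.3, -1.1]
opening: 0.0511
```

Request:
play_rows:
  commands: "0.5 0 0 -1 0;0.45 0 0 -1 0;0.4 0 0 -1 0;0.35 0 0 -1 0;0.3 0 0 -1 0;0.3 0 0 -1 0;0.3 0 0 -1 0;0.3 0 0 -1 0"
  force: 40

```text
time: 19.03
ee_pos: [0.4714, -0.2199, 0.0014]
tcp_rot: [179.9, 0.0, 69.0]
wrist_force: [-1.2, 0.5, 5.4]
opening: 0.0368
```

Run:
```python
from h import *
o=get_obs();w=camera("wrist")[:,:,::-1];cv2.imwrite("pics/w13.png",w);print(o['ee_pos'],o['tcp_rot'],o['opening'],o['wrist_force'])
```

```text
[ 0.47144918 -0.21989072  0.00143541] [1.79936039e+02 2.99825504e-03 6.89529401e+01] 0.03682272054212524 [-1.17594557  0.49167364  5.41966631]
```

View pics/w13.png

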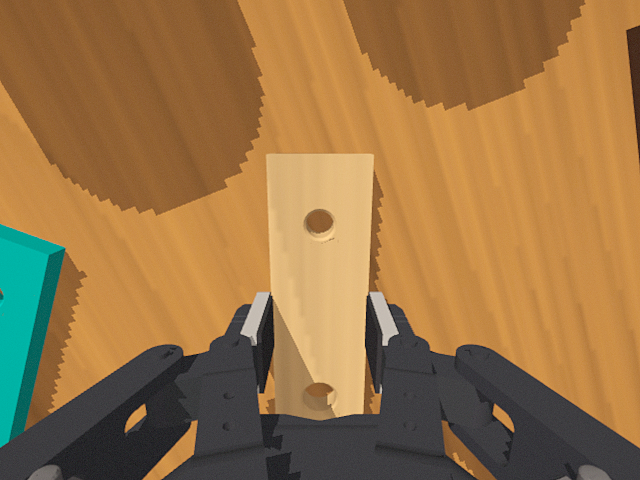

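The scale is gripped squarely between the holes, with the small hole at (319,224) and the large at (319,397). Lifting.

Request:
play_rows:
  commands: "0.3 0 0 10 0;0.3 0 0 25 0;0.3 0 0 50 0;0.3 0 0 85 0;0.3 0 0 125 0;0.3 0 0 165 0;0.3 0 0 190 0;0.3 0 0 190 0;0.3 0 0 190 0;0.3 0 0 190 0"

```text
time: 19.92
ee_pos: [0.4708, -0.2196, 0.1903]
tcp_rot: [-180.0, -0.0, 69.0]
wrist_force: [-0.5, 0.1, -0.8]
opening: 0.0365
```

Run:
```python
from h import *
o=get_obs();w=camera("wrist")[:,:,::-1];cv2.imwrite("pics/w14.png",w);crop(w,250,140,140,290,2,'pics/w14c.png');print(o['ee_pos'],o['tcp_rot'],o['opening'],o['wrist_force'])
s=camera("side")[:,:,::-1];crop(s,180,60,200,200,3,'pics/s14.png')
```

```text
[ 0.47084544 -0.21957838  0.19033221] [-1.79961252e+02 -2.16343403e-03  6.89598115e+01] 0.0364994753019246 [-0.46997432  0.06891228 -0.84901913]
```

View pics/w14c.png

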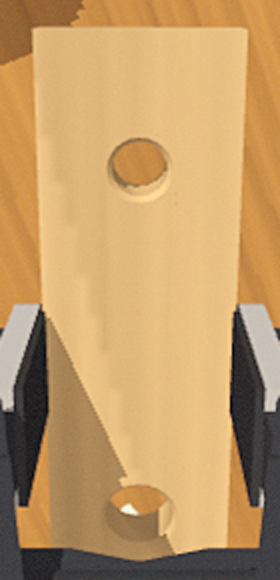

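View pics/s14.png

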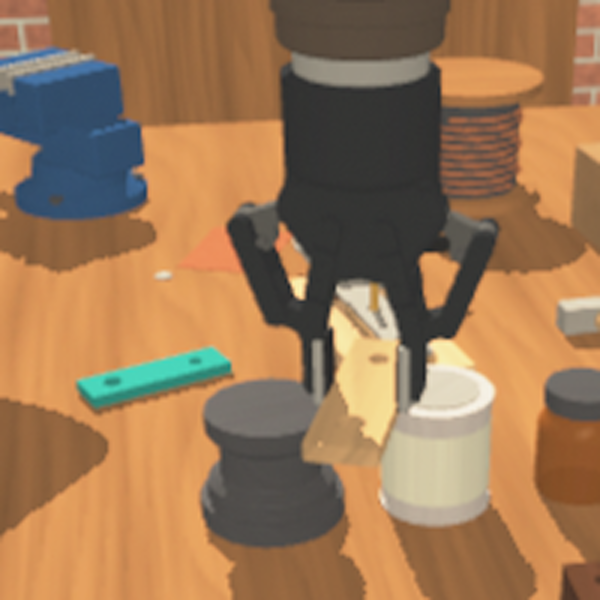

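The scale hangs level and unchanged (far edge row 154, holes at (319.5,225) and (319.5,397), as before the lift). I'll carry it high over the bench items to the jig.

Request:
play_rows:
  commands: "0.3 5 25 0 2;0.3 13 60 0 5;0.3 21 95 0 8;0.3 29 130 0 12;0.3 37 165 0 16;0.3 45 200 0 20;0.3 53 235 0 24;0.3 61 270 0 27;0.3 69 305 0 29;0.3 76 335 0 31"

```text
time: 20.85
ee_pos: [0.5466, 0.1175, 0.1894]
tcp_rot: [-179.9, -0.0, 100.1]
wrist_force: [0.4, -1.0, -0.6]
opening: 0.037
```

Run:
```python
from h import *
o=get_obs();print(o['ee_pos'],o['tcp_rot'],(np.array([.569,.2305,.15])-o['ee_pos'])*1000)
```

```text
[0.54658372 0.11749798 0.1893556 ] [-1.79878386e+02 -6.13429304e-03  1.00099993e+02] [ 22.41627695 113.00202227 -39.3555967 ]
```

Run:
```python
from h import *
o={'ee_pos':np.array([0.57637104,0.1932792,0.13850823]),'tcp_rot':np.array([179.725831,-.0434133,99.9619])}
C=cam('wrist',o);a=ray(C,316.8,126.1,.064);b=ray(C,317.2,255.2,.064);d=a-b
print('tops',a,b,np.linalg.norm(d),np.degrees(np.arctan2(d[1],d[0])))
t=cv2.imread('pics/t11.png');crop(t,100,150,120,100,6,'pics/t11c.png')
o={'ee_pos':np.array([0.47144918,-0.21989072,0.00143541]),'tcp_rot':np.array([179.936,.003,68.95294])}
C=cam('wrist',o);R=Ro.from_euler('xyz',o['tcp_rot'],degrees=True).as_matrix()
for u,v in[(319,224.5),(319.2,397)]:
    h=ray(C,u,v,.01);print('hole',h,R.T@(h-o['ee_pos']))
```

```text
tops [0.56191712 0.26818836 0.064     ] [0.5751559  0.19360559 0.064     ] 0.07574863139562096 100.06542266489863
hole [ 0.48491416 -0.1837212   0.01      ] [ 0.03859179 -0.00041348 -0.00856708]
hole [ 0.45788778 -0.25423244  0.01      ] [-0.03692145 -0.0003138  -0.00856301]
```

View pics/t11c.png

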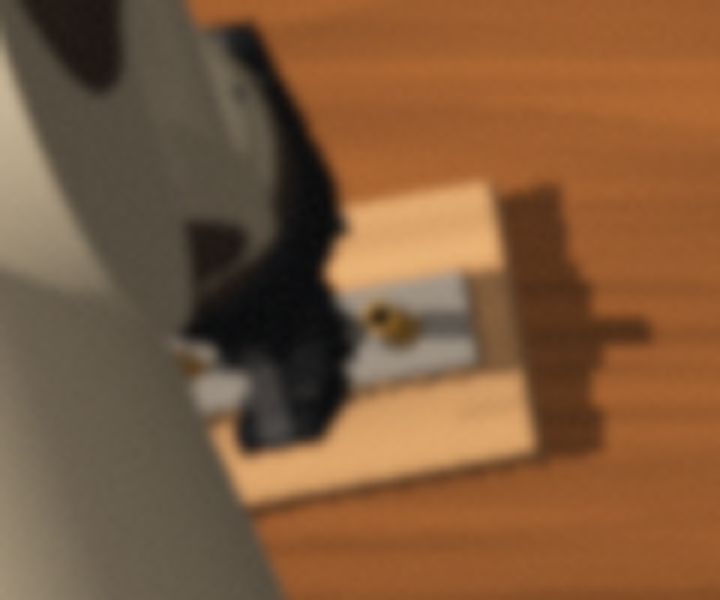

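Request:
play_rows:
  commands: "0.3 8 35 0 0;0.3 15 70 0 0;0.3 22 105 -10 0;0.3 22 113 -25 0;0.3 22 113 -39 0;0.3 22 113 -39 0;0.3 22 113 -39 0;0.3 22 113 -39 0"

```text
time: 21.52
ee_pos: [0.569, 0.2278, 0.152]
tcp_rot: [-180.0, 0.0, 99.9]
wrist_force: [0.4, -0.3, -0.2]
opening: 0.0366
```

Run:
```python
from h import *
o=get_obs();w=camera("wrist")[:,:,::-1];cv2.imwrite("pics/w15.png",w);print(o['ee_pos'],o['tcp_rot'])
```

```text
[0.56896018 0.22783983 0.15202092] [-1.79981279e+02  8.07458096e-03  9.99277962e+01]
```

View pics/w15.png

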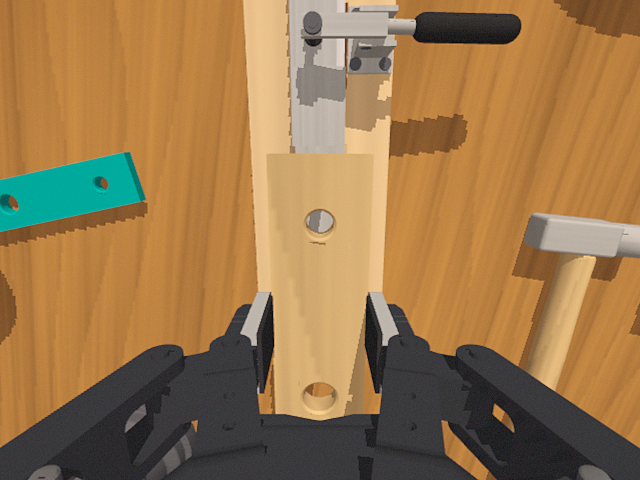

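Request:
play_rows:
  commands: "0.3 0 2 -20 0;0.3 0 2 -40 0;0.3 0 2 -56 0;0.3 0 2 -60 0;0.3 0 2 -60 0;0.3 0 2 -60 0;0.3 0 2 -60 0"

```text
time: 22.15
ee_pos: [0.5698, 0.2304, 0.0935]
tcp_rot: [179.9, -0.0, 99.9]
wrist_force: [0.2, -0.2, -1.1]
opening: 0.0366
```

Run:
```python
from h import *
o=get_obs();w=camera("wrist")[:,:,::-1];cv2.imwrite("pics/w16.png",w);crop(w,270,190,100,230,3,'pics/w16c.png');print(o['ee_pos'],o['tcp_rot'],(np.array([.5692,.23,.0755])-o['ee_pos'])*1e3)
C=cam('wrist',o);print(proj(C,[.562,.2681,.064]),proj(C,[.5753,.1933,.064]))
```

```text
[0.56981212 0.23039643 0.09353576] [ 1.79867810e+02 -2.83314713e-02  9.99395964e+01] [ -0.61212353  -0.39643267 -18.03576361]
[317.18986341 206.88944491] [317.7150933  349.56845461]
```

View pics/w16c.png

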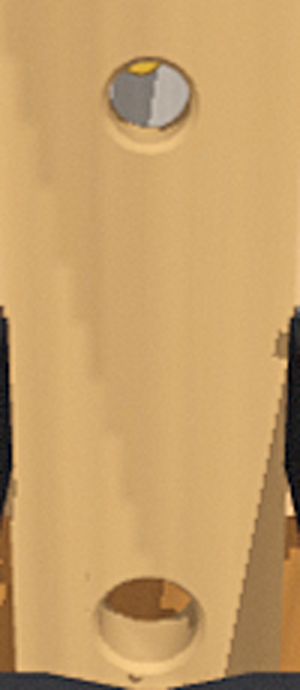

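The pin's top shows through the small hole where predicted: near edge at (318,214), slightly left. I'll apply the small correction and lower to 10 mm above the tops.

Request:
play_rows:
  commands: "0.3 -0.6 -0.4 -4 0;0.3 -0.6 -0.4 -8 0;0.3 -0.6 -0.4 -12 0;0.3 -0.6 -0.4 -15 0;0.3 -0.6 -0.4 -18 0;0.3 -0.6 -0.4 -18 0;0.3 -0.6 -0.4 -18 0;0.3 -0.6 -0.4 -18 0;0.3 -0.6 -0.4 -18 0;0.3 -0.6 -0.4 -18 0"

```text
time: 23.03
ee_pos: [0.5686, 0.23, 0.074]
tcp_rot: [180.0, -0.0, 100.0]
wrist_force: [-0.7, -0.4, -0.3]
opening: 0.0365
```

Run:
```python
from h import *
o=get_obs();w=camera("wrist")[:,:,::-1];cv2.imwrite("pics/w17.png",w);crop(w,270,190,100,230,3,'pics/w17c.png');print(o['ee_pos'],o['tcp_rot'],o['wrist_force'],(np.array([.5692,.23,.0755])-o['ee_pos'])*1e3)
C=cam('wrist',o);print(proj(C,[.562,.2681,.064]),proj(C,[.5753,.1933,.064]))
s=camera("side")[:,:,::-1];crop(s,240,100,140,110,5,'pics/s17.png');S=cam('side')
for u,v in[(.0,0)]:pass
print(proj(S,[.562,.2681,.064]),proj(S,[.5753,.1933,.064]))
```

```text
[0.5685766  0.22995795 0.07397096] [ 1.79978885e+02 -3.46496838e-03  9.99568850e+01] [-0.67726828 -0.39141023 -0.32600039] [0.62339968 0.04204729 1.52903544]
[320.24172685 214.4926381 ] [320.41367961 371.55621456]
[304.4996281  151.68224473] [314.87683107 162.26681698]
```

View pics/w17c.png

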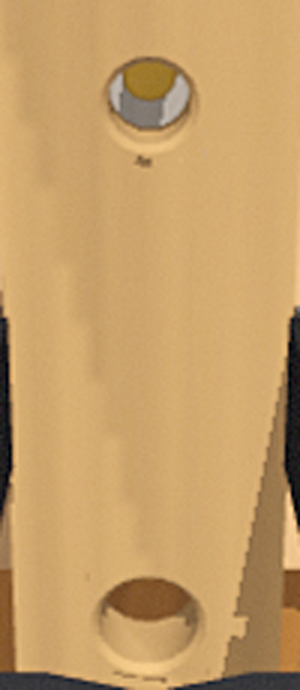

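View pics/s17.png

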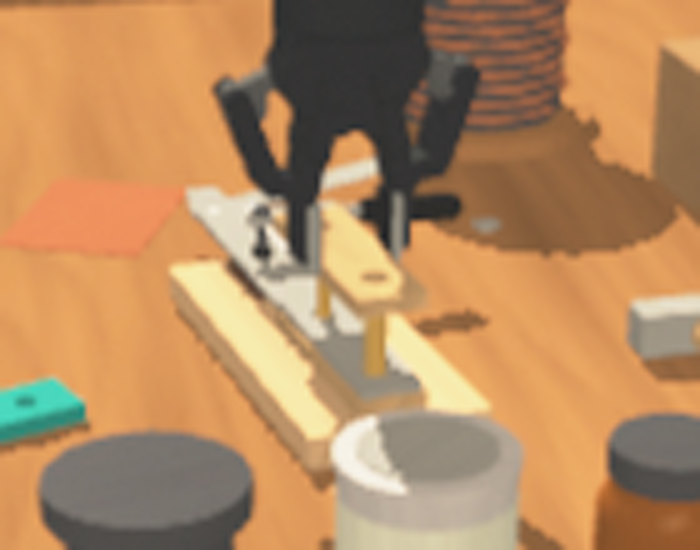

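Run:
```python
from h import *
o={'ee_pos':np.array([0.5685766,.22995795,.07397096]),'tcp_rot':np.array([179.978885,-.0034650,99.956885])}
R=Ro.from_euler('xyz',o['tcp_rot'],degrees=True).as_matrix()
C=cam('wrist',o)
L=lambda p:(R.T@(p-o['ee_pos'])*1e3).round(2)
print('small hole',L(ray(C,319.8,224.3,.07397+.0086)),'large',L(ray(C,319.7,397,.07397+.0086)))
e=ray(C,319.7,223.3,.064);print('pin near edge',L(e),'-> centre +4')
q=get_obs();print(q['ee_pos'],q['tcp_rot'],q['qd'].round(2))
```

```text
small hole [38.67 -0.11 -8.6 ] large [-36.89  -0.1   -8.6 ]
pin near edge [34.92 -0.11  9.97] -> centre +4
[0.56854395 0.22995936 0.07392381] [ 1.79983126e+02 -5.74624302e-03  9.99575682e+01] [-0.07  0.06 -0.08  0.15 -0.01 -0.05]
```

Measured relative to each other, the pin is at (38.9,-0.1) mm and the small hole at (38.7,-0.1). The tube is at (-37.3,0.3) and the large hole at (-36.9,-0.1). The gap is about 8.6 mm, so I'll raise 1.4 mm and let it settle.

Request:
play_rows:
  commands: "0.3 0 0 1.4 0;0.3 0 0 1.4 0;0.3 0 0 1.4 0;0.3 0 0 1.4 0;0.3 0 0 1.4 0;0.3 0 0 1.4 0;0.3 0 0 1.4 0;0.3 0 0 1.4 0;0.3 0 0 1.4 0;0.3 0 0 1.4 0"

```text
time: 23.97
ee_pos: [0.5685, 0.2299, 0.0751]
tcp_rot: [-180.0, -0.0, 100.0]
wrist_force: [-0.3, -0.8, 0.5]
opening: 0.0365
```

Run:
```python
from h import *
o=get_obs();w=camera("wrist")[:,:,::-1];crop(w,270,190,100,230,3,'pics/w18c.png');s=camera("side")[:,:,::-1];crop(s,280,125,70,70,8,'pics/s18.png');print(o['ee_pos'],o['tcp_rot'],o['qd'].round(2))
C=cam('wrist',o);R=Ro.from_euler('xyz',o['tcp_rot'],degrees=True).as_matrix()
S=cam('side');p=o['ee_pos']
c=lambda q:(8*(proj(S,q)-[280,125])).round(0)
for x,y in((-.0635,-.019),(-.0635,.019)):
  for z in (-.0086,.0014): print('corner',c(p+R@[x,y,z]))
print('tube top',c([.5753,.1933,.064]))
```

```text
[0.56846002 0.22992653 0.07511215] [-1.79998824e+02 -6.28910814e-04  9.99581392e+01] [-0.08  0.03 -0.11  0.03  0.09 -0.02]
corner [251. 279.]
corner [251. 309.]
corner [366. 262.]
corner [365. 292.]
tube top [279. 298.]
```

View pics/s18.png

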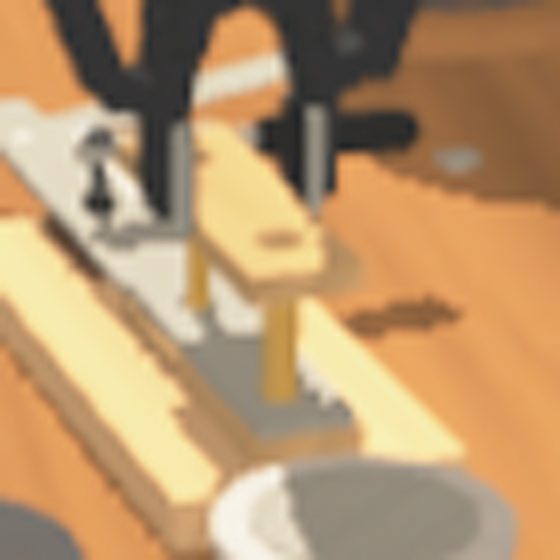

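View pics/w18c.png

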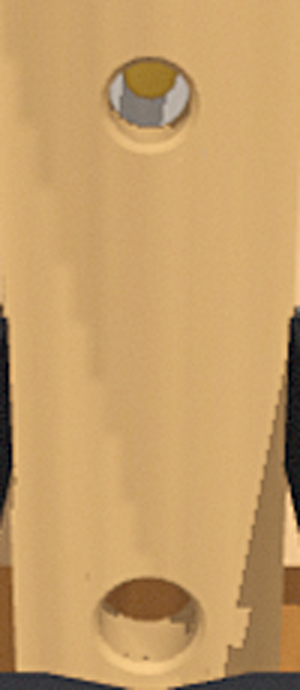

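Run:
```python
from h import *
o=get_obs();s=camera("side")[:,:,::-1];cv2.imwrite('pics/s19f.png',s)
c=s[140:180,300:340];cv2.imwrite('pics/s19.png',cv2.resize(c,None,fx=15,fy=15,interpolation=cv2.INTER_NEAREST))
S=cam('side');p=o['ee_pos'];R=Ro.from_euler('xyz',o['tcp_rot'],degrees=True).as_matrix()
k=lambda q:(15*(proj(S,q)-[300,140]+.5)).round(0)
for x,y in((-.0627,-.019),(-.0627,.019)):
  for z in (-.0086,.0014): print('corner',k(p+R@[x,y,z]))
print('hole',k(p+R@[-.0369,0,-.0086]),'tube top',k([.5753,.1933,.064]),'base',k([.5753,.1933,.032]),'tang butt end corners',[k([.5753+.0259*.174*1+ sgn*.019*.985,.1933-.0259*.985+sgn*.019*.174,.032]) for sgn in(-1,1)])
```

```text
corner [177. 304.]
corner [177. 361.]
corner [391. 272.]
corner [390. 328.]
hole [228. 232.] tube top [231. 342.] base [230. 515.] tang butt end corners [array([181., 592.]), array([390., 558.])]
```

View pics/s19.png

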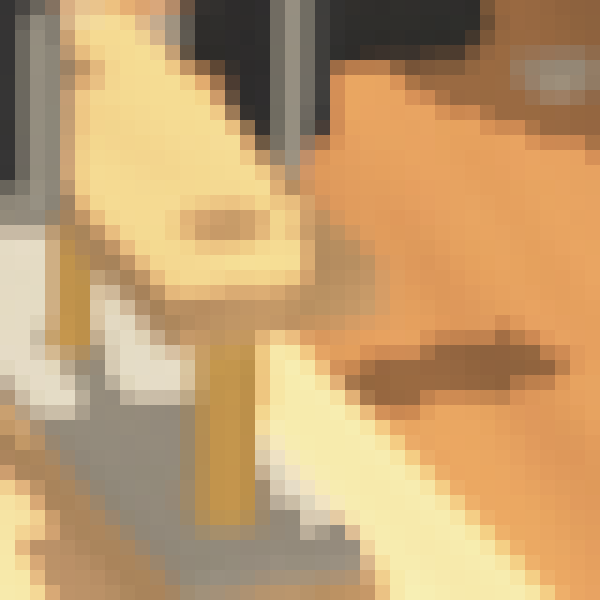

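Side view: the large hole is at (228,225) against (228,232) predicted, right above the tube (column 228). The gap is clearly open and about 1 cm, and the scale is level. Handing in.

Run:
```python
from workcell import *
o=get_obs();print(o['time'],o['ee_pos'],o['wrist_force']);print(job_done())
```

```text
24.1167 [0.56845732 0.22990203 0.07511219] [-0.34122935  0.12341348 -0.94734407]
the job is handed in; nothing more can be done
None
```

The job is handed in at 24.1 s of robot time. The pin stands in the front hole and the tube in the butt-end hole, both right down and released. The drilled wooden scale is held level above them, small hole over the pin and large hole over the tube.

**Seating:** Each part met the bottom (7–10 N) at the expected tool height, and each top appeared within about 1 px of where a 64 mm height puts it.

**Scale position:**
- In the wrist view taken before the last 1.4 mm rise, the small hole was within about 0.3 mm of the pin.
- The large hole was within about 0.6 mm of the tube. The tube was not visible through that hole from the wrist, so this figure uses its measured position. The side view shows the hole over the tube.
- The gap is about 9.7 mm by arm position. The side camera suggests the scale may sit up to 2 mm higher, so the two disagree slightly, but both are about a centimetre.

The wrist force was about 1 N at the end and the arm was still. I moved only the pin, the tube and the scale, but took no full picture of the bench at the end.

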